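# Turn a slotted panel on the corner post and clamp it in the sawing jig

### The job

Load the square slotted panel into the sawing jig: keeping it flat on the board, push it against the round corner post so that it swivels a quarter turn on it and its slot faces the key, then slide it along the side fence until the slot is fully home over the key. Swing the cam lever all the way round so that the cam clamps the panel against the side fence, and let go. Leave the glue bottle and sanding block behind the jig where they are.

Things in the scene. Friction and masses are not known exactly. Their poses are not given: they have to be found in the camera images.
- jig: sawing jig fixed to the bench: plywood board 12 mm thick (top at z = 0.012) with two pale wooden fences and a cam clamp. Frame z up, origin at bench level below the left end of the side fence's face. Board: x -112 to +20 mm, y -156 to +150 mm, plus an ear to x = -154 mm at y -156 to -56 mm under the cam. Open on its +y and -x sides
- side_fence (a point): middle of the side fence's face, at the board's top. The face is the jig's plane x = 0 from y = 0 to -136 mm, 26 mm high; the fence (20 mm thick) stands on its +x side, the panel goes on its -x side
- key_tip (a point): foot of the key's round nose, jig x = -48, y = -118 mm. The key is 22 mm wide (along jig x), 18 mm high and stands 18 mm out of the end fence, whose face is the jig's plane y = -136 mm from x = 0 to -100 mm, 26 mm high
- corner_post: fixed steel pin, 20 mm in diameter, 35 mm above the board, at the open end of the side fence, flush with its face; origin on its axis (jig x +10, y 0) at the board's top. The panel starts 0 to 40 mm off on the post's +y side, its +x end overlapping the post's axis by about 10 to 32 mm: once it rests on the post, pushing the -x end of its +y edge towards -y swivels it anticlockwise
- panel: loose plain wooden panel 96 x 96 x 24 mm, about 0.2 kg, too wide to grip; origin at the centre of its underside, z up. A slot 26 mm wide (along y), 22 mm deep, is cut through the middle of its -x edge; pale lines are pencilled at its +x edge. It starts within 0.25 rad of the jig's yaw; home, its yaw is the jig's + 1.57 rad, slot on the key, -y edge on the side fence
- nest (a point): where the panel's origin lies when home: jig x = -48, y = -88 mm, on the board
- cam_pivot (a point): axis of the cam clamp, jig x = -117.5, y = -105 mm, at the mid-height of the lever bar, z = 0.046
- cam_grip (a point): on the axis of the round grip (24 mm thick, z 0.036 to 0.067) at the lever's end, 70 mm from the pivot. The lever bar is 17 mm wide, z 0.040 to 0.051, with 28 mm free below it except for the eccentric disc (radius 17 mm, 5 mm off centre) at the pivot
- cam_lever (a joint): cam lever angle: 0 open (lever points to 185 degrees from jig +x, towards the robot), grows clockwise from above to its stop at 1.745 (85 degrees, along the panel). Stiff (0.15 N m), stays where left. The black disc clears the panel's path by 5 mm when open, meets a panel in the nest at about 1.3 and presses it on the side fence from there to the stop
- glue_bottle: glue bottle, 55 mm square, 178 mm high, standing behind the jig; origin at its base
- sanding_block: cork sanding block 64 x 114 x 30 mm behind the jig; origin at its base

How it is judged:
By the outcome, as a careful person would: the job done as asked, in the order asked, and still so for the second after the job is handed in, with the robot touching nothing.
It also fails if it takes over 58 s, if anything falls off the work surface, if the arm or the gripper's body presses on something with over 40 N, if the wrist force passes 120 N, or if a joint passes its speed limit or range.

### The arm

A 6-joint arm with a two-finger parallel gripper is mounted at the origin on a cart in front of the work surface, level with it; the furniture and walls round the work are solid. World frame = base frame: x ahead of the robot, y to its left, z up, the work surface at z = 0. Lengths are in m, angles in degrees, forces in N, time in s.
With the tool pointing down it reaches from about 0.375 to 0.9 m from the base axis. Payload 3.1 kg.
Tool frame: the origin (TCP) lies midway between the tips of the shut fingers; the grasp point (between the pads) lies 19 mm behind it; z points along the fingers, y is the line along which they close (so a half turn about z gives the same grasp; the last joint's range is limited). The gripper opens to 87 mm and grips with 3 to 60 N. Pads are 19 mm wide; open, the fingers measure 117 mm over their backs; the gripper's body (75 mm by 190 mm) begins 51 mm behind the grasp point.
Start: joints at [61.736, 30.224, 82.088, -0, 67.689, -10.227], TCP at [0.193, 0.594, 0.223] pointing down, gripper open.
Joint ranges: [-176.69, 176.69], [-43.24, 126.21], [12.49, 139.97], [-82, 262], [0, 151.66], [-163.58, 163.58]. Speed limits (degrees/s): [159.86, 159.86, 180, 180, 180, 180].

### API

Orientations are given as a 3x3 rotation matrix whose columns are the frame's x, y, z axes.
In Python, from rig import bot gives the robot as it stands.
- The arm moves only by the tool drive_effector, called after "Request:" in YAML: its name, and indented under it one key for each argument. Schema: {"type":"object","properties":{"moves":{"type":"array","items":{"type":"number"},"minItems":7,"maxItems":140},"only":{"type":"string"},"quiet":{"type":"boolean"},"lines":{"type":"string"}},"required":["moves"],"additionalProperties":false}. moves is one flat list of numbers that holds 1 to 20 rows one after another, with no inner brackets; each row has 7 numbers: dx, dy, dz in a scale on which 1.0 is 0.75 m, then a rotation vector rx, ry, rz in a scale on which 1.0 is 180 degrees, then the opening from 0.0 (shut) to 1.0 (fully open); each row is the pose to reach, as a shift and turn from the pose commanded when the call began, along the tool's axes at that moment; what a row does not reach only later rows make up. A row lasts 1/10 s, in which the tool goes at most 0.05 m and 8.59 degrees, less where a joint would pass 70% of its speed; a pose out of reach is approached as far as the arm can. The fingers move at their own pace and stop on an object; the grip force is fixed at half the most. Time passes only in rows, so rows that do not move let the fingers close. The tool returns the time, the measured TCP pose, the force, the opening and the grip force at its end. only (a regular expression) keeps the lines of the reply that match it, lines (a string "A,B") keeps lines A to B, and quiet returns only ok. No shift or turn number may pass 1 either way. Input that does not fit is refused with a message, and nothing moves.
- bot.read_state(): the state, without advancing time (a new reading comes with each control period).
- bot.capture(name): name is "scene" or "top" or "wrist"; returns a dict with "color" (400x640x3 uint8, red, green, blue), "K" (3x3 intrinsics, pixels), "view" (4x4, takes a point from world to camera coordinates); the wrist camera has in their place "mount" (4x4, takes a point from camera to tool coordinates, whose origin is the TCP and whose axes are the flange's). Camera axes: x right, y up, looking along -z (the intrinsics and any distortion apply to the point x, -y, -z); pixel columns grow to the right and rows downward; lengths in m; the calibration is good to about 2 mm. A picture is of the moment at which its call begins: read the wrist's pose just before it. There is no depth.
- bot.hand_in(): hands the job in; it is judged then, once.
The state is a dict: "time_s": time; "joint_positions": joint angles; "qvel": joint speeds; "tau": joint torques, N m; "position": TCP position; "tcp_rot": TCP orientation; "force": force on the tool from outside, world axes, zero at the start; "moment": the same for the moment, N m; "opening": opening from 0.0 (shut) to 1.0 (fully open); "grasp_force": force on a finger pad.
Only numpy, scipy, OpenCV 4.12 (cv2) and the standard library are available. Lean on these libraries where they do the work, as an engineer would, in place of code of your own. Each camera call takes 0.05 s, during which the arm holds its last target. There are 200 camera calls.

## Working session

There is one attempt and no reset: what is moved stays moved. The work goes in short steps, Python scripts to look and compute and a tool call to move; the robot and the scene stay as the last step left them, time stands still between calls to the robot, and variables do not carry over. Pictures are saved under pics/ and viewed, at most 10 in all, crops included, and the job is handed in when it is done.

```bash
ls; mkdir -p pics
```

Run:
```python
from rig import bot
import cv2
s=bot.read_state();print(s['time_s'],s['position'],s['tcp_rot'],s['opening'])
for n in('top','scene'):
    c=bot.capture(n);cv2.imwrite(f'pics/{n}0.png',c['color'][:,:,::-1]);print(c['K'],c['view'],[k for k in c])
```

```text
pics
rig.py
0.0 [0.19315656 0.59364909 0.22161292] [[-9.50855169e-01  3.09634483e-01 -9.66766679e-04]
 [ 3.09635794e-01  9.50853458e-01 -1.83743547e-03]
 [ 3.50320057e-04 -2.04648059e-03 -9.99997845e-01]] 1.003274537670797
[[376.79356689   0.         324.88837647]
 [  0.         376.79356689 198.64503418]
 [  0.           0.           1.        ]] [[-7.63850780e-04 -9.99991367e-01  4.08441258e-03  2.67718974e-01]
 [ 9.89442802e-01 -1.63859381e-04  1.44923824e-01 -5.27637626e-01]
 [-1.44921903e-01  4.15199280e-03  9.89434385e-01 -8.47167379e-01]
 [ 0.00000000e+00  0.00000000e+00  0.00000000e+00  1.00000000e+00]] ['color', 'K', 'view']
[[377.15588576   0.         317.15992266]
 [  0.         377.15588576 201.61139994]
 [  0.           0.           1.        ]] [[ 0.87529497 -0.48358645 -0.00168926 -0.33823021]
 [ 0.33735766  0.60810958  0.71860459 -0.3942509 ]
 [-0.34648019 -0.62956087  0.69541685 -0.53567661]
 [ 0.          0.          0.          1.        ]] ['color', 'K', 'view']
```

View pics/top0.png

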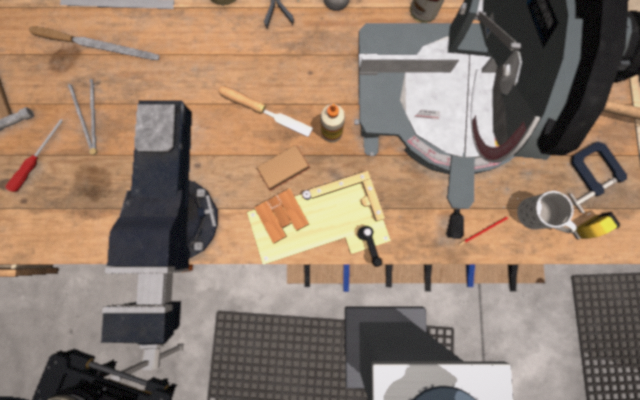

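View pics/scene0.png

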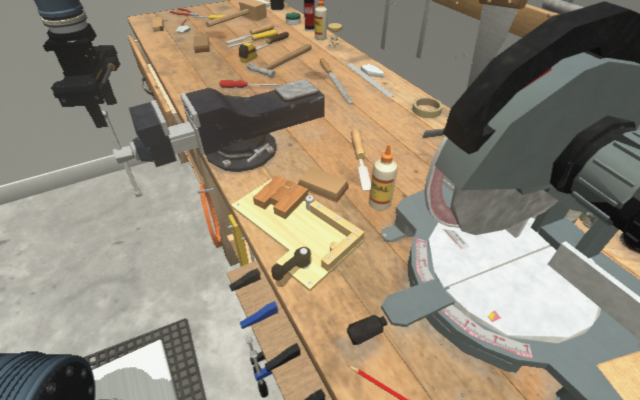

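The top view shows the jig at (250–388, 172–262), the panel at about (282,215), the post at (307,195), the cam pivot at (367,231) with its grip at (376,258), the bottle at (332,122) and the sanding block at (283,167). I'll zoom in.

Run:
```python
import cv2
t=cv2.imread('pics/top0.png')[155:275,240:400]
cv2.imwrite('pics/topc.png',cv2.resize(t,None,fx=5,fy=5,interpolation=cv2.INTER_CUBIC))
h=cv2.cvtColor(t,cv2.COLOR_BGR2HSV)
for x,y in((270,217),(300,215),(285,210),(320,220),(285,165),(255,225),(284,190),(260,200),(340,185)): print((x,y),h[y-155,x-240])
```

```text
(270, 217) [ 12 149 217]
(300, 215) [ 12 151 213]
(285, 210) [ 12 150 207]
(320, 220) [ 29  66 238]
(285, 165) [ 14 115 207]
(255, 225) [ 27  73 238]
(284, 190) [ 13 123 172]
(260, 200) [ 14 109 189]
(340, 185) [ 24  56 232]
```

View pics/topc.png

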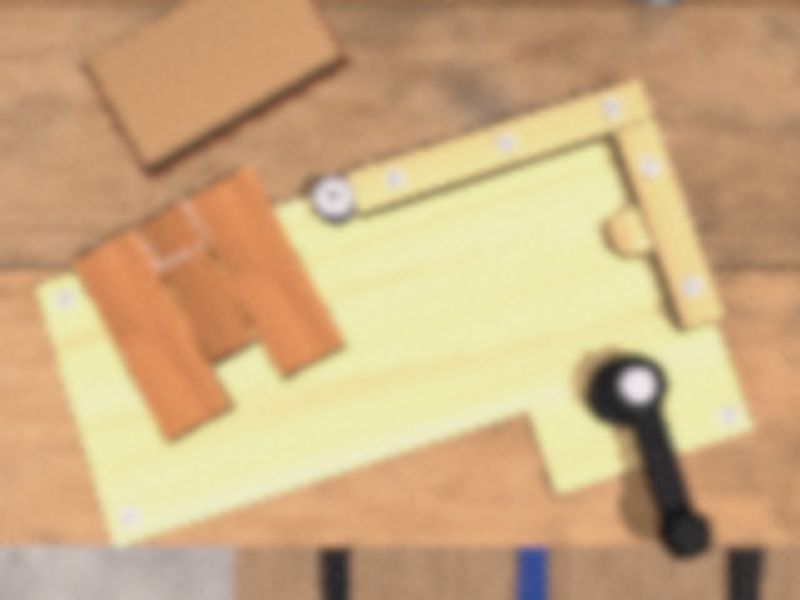

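The zoom shows the panel corners at crop (77,262), (245,168), (343,347) and (172,438), with the slot facing down (world -x). The post is at (333,196), the cam cap at (637,384) and the grip at (685,533). The key is at about (615,230), and the board corners are clear.

Create h.py:
```python
import numpy as np, cv2
from rig import bot
def ray(c,px,z):
    K,V=c['K'],c['view']; R=V[:3,:3];o=-R.T@V[:3,3]
    d=R.T@np.array([(px[0]-K[0,2])/K[0,0],-(px[1]-K[1,2])/K[1,1],-1.])
    return (o+d*(z-o[2])/d[2])[:2]
def rigid(A,B):
    A,B=np.array(A,float),np.array(B,float);a,b=A.mean(0),B.mean(0);P,Q=A-a,B-b
    th=np.arctan2((P[:,0]*Q[:,1]-P[:,1]*Q[:,0]).sum(),(P*Q).sum());R=np.array([[np.cos(th),-np.sin(th)],[np.sin(th),np.cos(th)]])
    return th,R,b-R@a,B-(A@R.T+b-R@a)
def panel(c,lo=(5,130,120),hi=(14,255,255)):
    h=cv2.cvtColor(c['color'],cv2.COLOR_RGB2HSV);m=cv2.inRange(h,lo,hi);m[:150]=0;m[275:]=0;m[:,:240]=0;m[:,400:]=0
    m=cv2.morphologyEx(m,cv2.MORPH_OPEN,np.ones((3,3)))
    k=max(cv2.findContours(m,0,2)[0],key=cv2.contourArea)
    return cv2.contourArea(k),cv2.boxPoints(cv2.minAreaRect(k))
```

Create jig.py:
```python
from h import *
def fit(c):
    cr=lambda p:(240+(p[0]+.5)/5-.5,155+(p[1]+.5)/5-.5)
    L=[((38,288),.012,(20,150)),((115,545),.012,(-112,150)),((555,492),.012,(-154,-56)),((527,412),.012,(-112,-56)),((752,428),.012,(-154,-156)),
     ((640,80),.038,(20,-156)),((720,320),.038,(-100,-156)),((333,196),.047,(10,0))]
    return rigid([(x/1e3,y/1e3) for _,_,(x,y) in L],[ray(c,cr(p),z) for p,z,_ in L]),cr
```

Run:
```python
from jig import *
c=bot.capture('top');(th,R,t,res),cr=fit(c)
print('jig',np.degrees(th),t,'\n',(res*1e3).round(1))
J=lambda p:R.T@(p-t)
ar,b=panel(c);print(ar,b)
print('box panel in jig',[(J(ray(c,p,.036))*1e3).round(1) for p in b])
W=[ray(c,cr(p),.036) for p in((77,262),(245,168),(343,347),(172,438))]
r=rigid([(.048,.048),(.048,-.048),(-.048,-.048),(-.048,.048)],W)
print('panel world',np.degrees(r[0]),r[2],'jig',np.degrees(r[0]-th),J(r[2]),(r[3]*1e3).round(1))
print('grip meas',ray(c,cr((685,533)),.067),'pivot',ray(c,cr((637,384)),.055),'pivot model',R@[-.1175,-.105]+t,'post',R@[.01,0]+t)
np.savez('jig.npz',R=R,t=t,th=th)
```

```text
jig 18.218061334372063 [0.52830473 0.30779289] 
 [[-1.8 -2.4]
 [ 1.8 -0.9]
 [ 1.9  0.1]
 [-0.3 -0.1]
 [ 0.7  0.9]
 [-1.   0.1]
 [-1.4  2.2]
 [ 0.   0.1]]
1249.5 [[254.00691 206.26297]
 [289.45673 187.35638]
 [308.64014 223.32526]
 [273.1903  242.23184]]
box panel in jig [array([ 22. , 125.3]), array([38.9, 32.9]), array([-56.2,  16. ]), array([-72.2, 107.3])]
panel world 29.02936575713474 [0.48895089 0.36905019] jig 10.811304422762676 [-0.01823004  0.07049006] [[ 0.6 -3. ]
 [-1.2  2.8]
 [-2.   2.6]
 [ 2.5 -2.5]]
grip meas [0.38324319 0.15299766] pivot [0.44992443 0.17179371] pivot model [0.44952119 0.17132163] post [0.53780346 0.31091923]
```

Add to h.py:
```python
import os
if os.path.exists('jig.npz'): _z=np.load('jig.npz');JR,Jt,Jth=_z['R'],_z['t'],float(_z['th'])
J=lambda p:JR.T@(np.asarray(p)-Jt)
def rows(*T):
    """T: (jig x mm, jig y mm, z m, tool-y angle in jig deg) -> tool-axis shifts, yaw"""
    s=bot.read_state();R=s['tcp_rot'];p=s['position'];psi=np.degrees(np.arctan2(R[1,1],R[0,1])-Jth)
    print('t',round(s['time_s'],2),'jig',(J(p[:2])*1e3).round(1),'z',p[2].round(4),'psi',round(psi,1),'F',np.round(JR.T@s['force'][:2],1),np.round(s['force'][2],1),'j',np.round(s['joint_positions'],0))
    for x,y,z,a in T:
        w=np.append(JR@[x/1e3,y/1e3]+Jt,z);d=R.T@(w-p);print((x,y,z,a),'->',d.round(4),'rz',round(-(a-psi),1))
def arc(post,s,a,h,phis,z,off=0):
    for f in phis:
        q=np.radians(f);n=np.array([-np.sin(q),np.cos(q)]);u=np.array([np.cos(q),np.sin(q)])
        v=np.array(post)+(10+96+h)*n-(s+a)*u;yield (v[0].round(1),v[1].round(1),z,f+90+off)
```

Run:
```python
from h import *
c=bot.capture('top')
print('bottle', J(ray(c,(333,108),.178))*1e3,J(ray(c,(333,136),.02))*1e3)
rows((-33,147,.2216,100.8-180),(-33,147,.018,100.8-180))
```

```text
bottle [ 140.32053828 -105.63018584] [ 130.83323644 -106.69501694]
t 0.2 jig [-228.8  376.5] z 0.222 psi 53.7 F [-0.2  0.5] 0.7 j [ 62.  30.  82.   0.  68. -10.]
(-33, 147, 0.2216, -79.2) -> [-0.2936 -0.0693  0.0004] rz 132.9
(-33, 147, 0.018, -79.2) -> [-0.2937 -0.0691  0.204 ] rz 132.9
```

The rows are not in the units I measure in: shifts go in shares of 0.75 m and turns go in shares of 180 degrees. I convert before sending: -0.294 m / 0.75 = -0.392, -0.05 m / 0.75 = -0.0667, 132.9 degrees / 180 = 0.7383.

Request:
drive_effector:
  moves: [-0.0667, -0.016, 0, 0, 0, 0.0472, 0, -0.1333, -0.032, 0, 0, 0, 0.0944, 0, -0.2, -0.048, 0, 0, 0, 0.1417, 0, -0.2533, -0.0627, 0, 0, 0, 0.1889, 0, -0.3067, -0.0733, 0, 0, 0, 0.2361, 0, -0.36, -0.084, 0, 0, 0, 0.2833, 0, -0.392, -0.092, 0, 0, 0, 0.3306, 0, -0.392, -0.092, 0, 0, 0, 0.3778, 0, -0.392, -0.092, 0, 0, 0, 0.425, 0, -0.392, -0.092, 0, 0, 0, 0.4722, 0, -0.392, -0.092, 0, 0, 0, 0.5194, 0, -0.392, -0.092, 0, 0, 0, 0.5667, 0, -0.392, -0.092, 0, 0, 0, 0.6139, 0, -0.392, -0.092, 0, 0, 0, 0.6611, 0, -0.392, -0.092, 0, 0, 0, 0.7083, 0, -0.392, -0.092, 0.04, 0, 0, 0.7383, 0, -0.392, -0.092, 0.0933, 0, 0, 0.7383, 0, -0.392, -0.092, 0.1467, 0, 0, 0.7383, 0, -0.392, -0.092, 0.1467, 0, 0, 0.7383, 0]

```text
time_s: 2.1
position: [0.4476, 0.4347, 0.1069]
tcp_rot: [[0.874, 0.486, -0.011], [0.486, -0.874, -0.008], [-0.013, 0.001, -1.0]]
force: [-0.7, -0.8, -0.8]
opening: 0.003
grasp_force: 0.0
```

Run:
```python
from h import *
rows((-33,147,.018,100.8-180),(-33,118,.018,100.8-180))
c=bot.capture('wrist');cv2.imwrite('pics/w1.png',c['color'][:,:,::-1])
```

```text
t 2.1 jig [-37.  145.8] z 0.1069 psi -79.2 F [-0.9 -0.5] -0.8 j [34. 39. 87. -0. 55. 95.]
(-33, 147, 0.018, -79.2) -> [ 0.0053 -0.0005  0.0888] rz 0.0
(-33, 118, 0.018, -79.2) -> [-0.0001  0.028   0.0889] rz 0.0
```

View pics/w1.png

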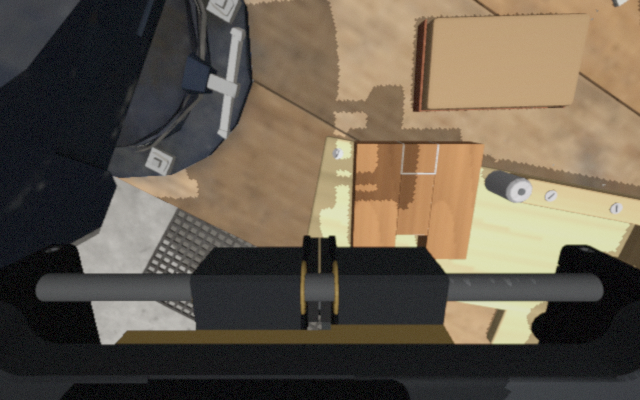

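The wrist picture shows the panel at (355–482, 143–260), square to the hand, with the post at (515,188). The fingers are left of the panel's edge, so they are clear to descend.

Request:
drive_effector:
  moves: [0.0067, 0, 0.04, 0, 0, 0, 0, 0.0067, 0, 0.08, 0, 0, 0, 0, 0.0067, 0, 0.1173, 0, 0, 0, 0, 0.0067, 0, 0.1173, 0, 0, 0, 0, 0.0067, 0, 0.1173, 0, 0, 0, 0]

```text
time_s: 2.65
position: [0.4573, 0.4409, 0.0264]
tcp_rot: [[0.874, 0.486, 0.002], [0.486, -0.874, 0.002], [0.003, -0.0, -1.0]]
force: [0.3, -0.1, 0.3]
opening: 0.003
grasp_force: 0.0
```

Run:
```python
from h import *
c=bot.capture('wrist');s=bot.read_state();M=c['mount'];K=c['K']
T=np.eye(4);T[:3,:3]=s['tcp_rot'];T[:3,3]=s['position']
print(M.round(3))
c['view']=np.linalg.inv(T@M)
h=cv2.cvtColor(c['color'],cv2.COLOR_RGB2BGR);cv2.imwrite('pics/w2.png',h)
rows((-33,118,.018,-79.2),(-33,130,.018,-79.2))
```

```text
[[ 0.     0.96   0.281  0.077]
 [ 1.     0.    -0.    -0.002]
 [-0.     0.281 -0.96  -0.161]
 [ 0.     0.     0.     1.   ]]
t 2.7 jig [-25.3 148.9] z 0.0271 psi -79.1 F [-0.   0.1] 0.8 j [34. 46. 88.  0. 46. 95.]
(-33, 118, 0.018, -79.2) -> [-0.0135  0.0289  0.009 ] rz 0.1
(-33, 130, 0.018, -79.2) -> [-0.0112  0.0171  0.0091] rz 0.1
```

View pics/w2.png

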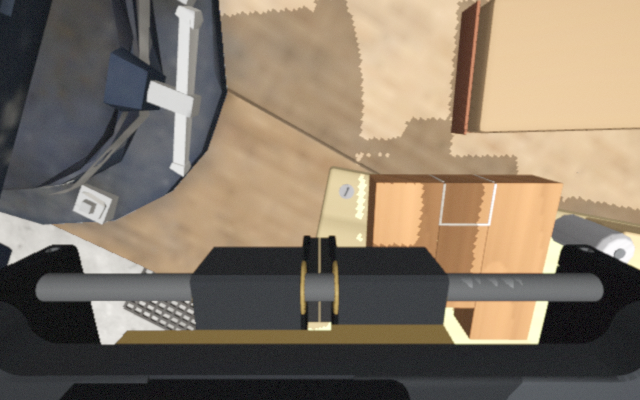

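The fingers at (305–335) are clear of the panel's left face at (370). Next I square the panel onto the post with a centre push.

In the tool's units: 0.024 m / 0.75 = 0.032, 0.021 m / 0.75 = 0.028.

Request:
drive_effector:
  moves: [-0.0107, 0, 0.008, 0, 0, 0, 0, -0.0107, 0.0067, 0.008, 0, 0, 0, 0, -0.012, 0.0133, 0.008, 0, 0, 0, 0, -0.0133, 0.02, 0.008, 0, 0, 0, 0, -0.0147, 0.024, 0.008, 0, 0, 0, 0, -0.0147, 0.028, 0.008, 0, 0, 0, 0, -0.016, 0.032, 0.008, 0, 0, 0, 0, -0.016, 0.032, 0.008, 0, 0, 0, 0]

```text
time_s: 3.5
position: [0.4575, 0.4129, 0.0186]
tcp_rot: [[0.874, 0.486, 0.0], [0.486, -0.874, -0.0], [0.0, 0.0, -1.0]]
force: [-0.6, -0.7, -0.5]
opening: 0.006
grasp_force: 0.0
```

Run:
```python
from h import *
rows()
c=bot.capture('top');ar,b=panel(c);print(ar,[(J(ray(c,p,.036))*1e3).round(1) for p in b]);cv2.imwrite('pics/t2.png',c['color'][:,:,::-1])
```

```text
t 3.5 jig [-34.4 122. ] z 0.0186 psi -79.2 F [-0.8 -0.5] -0.5 j [32. 45. 91. -0. 44. 93.]
120.5 [array([35.6, 36.2]), array([33.7,  9.4]), array([-60.3,  15.8]), array([-58.3,  42.2])]
```

Add to h.py:
```python
def wcap():
    s=bot.read_state();c=bot.capture('wrist');T=np.eye(4);T[:3,:3]=s['tcp_rot'];T[:3,3]=s['position'];c['view']=np.linalg.inv(T@c['mount']);return c
def wpanel(c,lo=(6,105,60),hi=(14,255,255)):
    h=cv2.cvtColor(c['color'],cv2.COLOR_RGB2HSV);m=cv2.inRange(h,lo,hi);m=cv2.morphologyEx(m,cv2.MORPH_OPEN,np.ones((5,5)))
    k=max(cv2.findContours(m,0,2)[0],key=cv2.contourArea);a=cv2.approxPolyDP(k,4,True)[:,0]
    for p in a: print(p,(J(ray(c,p,.036))*1e3).round(1))
```

Run:
```python
from h import *
c=wcap();cv2.imwrite('pics/w3.png',c['color'][:,:,::-1]);wpanel(c)
h=cv2.cvtColor(cv2.imread('pics/w2.png'),cv2.COLOR_BGR2HSV)
for p in((400,220),(465,230),(530,230),(400,180),(420,130),(600,60)):print(p,h[p[1],p[0]])
```

```text
[437   0] [94.2 99.2]
[423   0] [ 93.1 104.8]
[417 107] [52.3 95.7]
[430 103] [55.1 90.5]
(400, 220) [ 16 109 247]
(465, 230) [ 14 130 169]
(530, 230) [ 15 111 242]
(400, 180) [ 14 140 115]
(420, 130) [ 16  82 171]
(600, 60) [ 17  79 235]
```

View pics/w3.png

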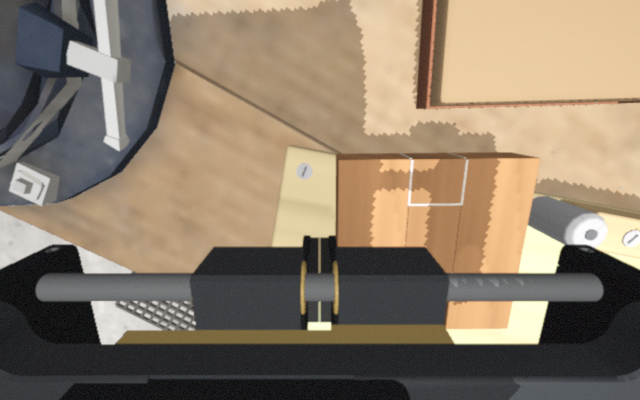

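The panel's left edge (337) is now level with the finger's outer edge (337), just touching. The post is at (585,232), and the panel's right edge runs from (537,160) to (507,328).

Add to h.py:
```python
def pc(c,pts,z=.036):
    for p in pts: print(p,(J(ray(c,p,z))*1e3).round(1))
```

Run:
```python
from h import *
c=wcap();pc(c,[(338,160),(337,240),(537,160),(507,328)]);pc(c,[(588,233)],.047);pc(c,[(304,171)],.012)
rows()
```

```text
(338, 160) [ 22.4 125.7]
(337, 240) [-17.3 117.9]
(537, 160) [40.  33.9]
(507, 328) [-51.2  14.3]
(588, 233) [12.5  5.6]
(304, 171) [  9.8 140.8]
t 3.65 jig [-34.6 122.3] z 0.0184 psi -79.1 F [-0.2  0.1] 0.0 j [32. 45. 91. -0. 44. 93.]
```

In the tool's units: 0.018 m / 0.75 = 0.024, 0.015 m / 0.75 = 0.02.

Request:
drive_effector:
  moves: [-0.0013, 0.0053, 0, 0, 0, 0, 0, -0.0027, 0.0107, 0, 0, 0, 0, 0, -0.0027, 0.016, 0, 0, 0, 0, 0, -0.004, 0.02, 0, 0, 0, 0, 0, -0.004, 0.024, 0, 0, 0, 0, 0, -0.004, 0.024, 0, 0, 0, 0, 0]

```text
time_s: 4.25
position: [0.4598, 0.3986, 0.0185]
tcp_rot: [[0.875, 0.483, -0.006], [0.483, -0.875, 0.004], [-0.003, -0.006, -1.0]]
force: [-8.6, 11.4, 1.2]
opening: 0.003
grasp_force: 7.3
```

Run:
```python
from h import *
rows();c=wcap();cv2.imwrite('pics/w4.png',c['color'][:,:,::-1])
```

```text
t 4.25 jig [-36.6 107.7] z 0.0185 psi -79.3 F [-4.6 13.5] 1.2 j [30. 45. 92.  1. 43. 91.]
```

View pics/w4.png

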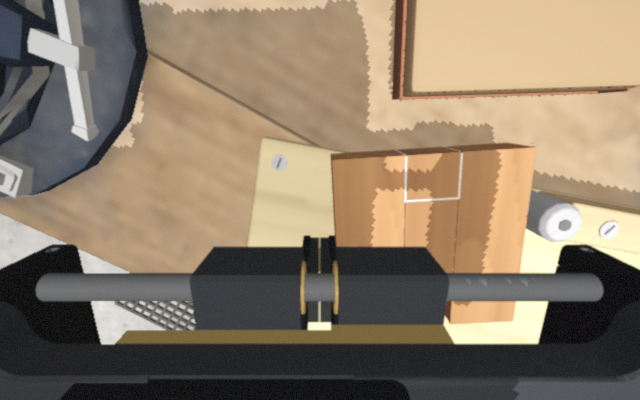

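The panel has met the post and started to turn anticlockwise: its left edge runs (332,155)–(335,240) and the post is at (560,222). Now I shift the pusher to the -x end.

In the tool's units: -0.034 m / 0.75 = -0.0453, -0.02 m / 0.75 = -0.0267, -6 degrees / 180 = -0.0333.

Request:
drive_effector:
  moves: [-0.0013, -0.0133, 0, 0, 0, 0, 0, -0.0267, -0.0133, 0, 0, 0, -0.0167, 0, -0.0453, -0.0133, 0, 0, 0, -0.0333, 0, -0.0453, -0.0133, 0, 0, 0, -0.0333, 0, -0.0453, -0.0133, 0, 0, 0, -0.0333, 0]

```text
time_s: 4.8
position: [0.4296, 0.3884, 0.0187]
tcp_rot: [[0.819, 0.574, 0.001], [0.574, -0.819, 0.0], [0.001, 0.0, -1.0]]
force: [0.7, -0.4, 0.3]
opening: 0.009
grasp_force: 0.0
```

Run:
```python
from h import *
rows(*arc((10,0),17,36,9,(14,18,22,26,30,34,38,42,46,50),.018,-180))
```

```text
t 4.8 jig [-68.5 107.5] z 0.0187 psi -73.2 F [ 0.5 -0.6] 0.3 j [31. 44. 97. -0. 39. 86.]
(np.float64(-69.2), np.float64(98.8), 0.018, -76) -> [-0.0031  0.0081  0.0007] rz 2.8
(np.float64(-75.9), np.float64(93.0), 0.018, -72) -> [-0.0112  0.0117  0.0007] rz -1.2
(np.float64(-82.2), np.float64(86.8), 0.018, -68) -> [-0.019   0.0158  0.0007] rz -5.2
(np.float64(-88.0), np.float64(80.1), 0.018, -64) -> [-0.0265  0.0206  0.0007] rz -9.2
(np.float64(-93.4), np.float64(73.1), 0.018, -60) -> [-0.0337  0.0257  0.0007] rz -13.2
(np.float64(-98.2), np.float64(65.7), 0.018, -56) -> [-0.0405  0.0314  0.0007] rz -17.2
(np.float64(-102.6), np.float64(58.0), 0.018, -52) -> [-0.0469  0.0375  0.0007] rz -21.2
(np.float64(-106.3), np.float64(50.0), 0.018, -48) -> [-0.0527  0.0441  0.0007] rz -25.2
(np.float64(-109.5), np.float64(41.8), 0.018, -44) -> [-0.0582  0.051   0.0007] rz -29.2
(np.float64(-112.2), np.float64(33.3), 0.018, -40) -> [-0.0632  0.0584  0.0007] rz -33.2
```

In the tool's units: -0.047 m / 0.75 = -0.0627, -0.0405 m / 0.75 = -0.054, -21 degrees / 180 = -0.1167.

Request:
drive_effector:
  moves: [-0.004, 0.0107, 0, 0, 0, 0, 0, -0.0093, 0.0133, 0, 0, 0, 0, 0, -0.0147, 0.016, 0, 0, 0, -0.0056, 0, -0.0253, 0.0213, 0, 0, 0, -0.0278, 0, -0.0353, 0.0273, 0, 0, 0, -0.05, 0, -0.0447, 0.034, 0, 0, 0, -0.0722, 0, -0.054, 0.042, 0, 0, 0, -0.0944, 0, -0.0627, 0.05, 0, 0, 0, -0.1167, 0, -0.0627, 0.05, 0, 0, 0, -0.1167, 0]

```text
time_s: 5.7
position: [0.4112, 0.3293, 0.0185]
tcp_rot: [[0.559, 0.829, -0.001], [0.829, -0.559, -0.001], [-0.002, -0.001, -1.0]]
force: [0.1, 0.1, 0.1]
opening: 0.001
grasp_force: 0.0
```

Run:
```python
from h import *
rows(*arc((10,0),17,36,9,(42,46,50,54,58,62,66,70,74,78,82,86,90),.018,-180));c=wcap();cv2.imwrite('pics/w5.png',c['color'][:,:,::-1])
```

```text
t 5.7 jig [-104.5   57.1] z 0.0185 psi -52.2 F [0.1 0.1] 0.1 j [ 27.  42. 104.  -0.  34.  61.]
(np.float64(-106.3), np.float64(50.0), 0.018, -48) -> [-0.0058  0.0045  0.0005] rz -4.2
(np.float64(-109.5), np.float64(41.8), 0.018, -44) -> [-0.0133  0.009   0.0005] rz -8.2
(np.float64(-112.2), np.float64(33.3), 0.018, -40) -> [-0.0207  0.0141  0.0005] rz -12.2
(np.float64(-114.2), np.float64(24.7), 0.018, -36) -> [-0.0275  0.0196  0.0005] rz -16.2
(np.float64(-115.6), np.float64(16.0), 0.018, -32) -> [-0.034   0.0256  0.0005] rz -20.2
(np.float64(-116.4), np.float64(7.2), 0.018, -28) -> [-0.04    0.0321  0.0005] rz -24.2
(np.float64(-116.6), np.float64(-1.6), 0.018, -24) -> [-0.0455  0.0389  0.0005] rz -28.2
(np.float64(-116.2), np.float64(-10.5), 0.018, -20) -> [-0.0507  0.0462  0.0005] rz -32.2
(np.float64(-115.2), np.float64(-19.2), 0.018, -16) -> [-0.0552  0.0537  0.0005] rz -36.2
(np.float64(-113.5), np.float64(-27.9), 0.018, -12) -> [-0.0592  0.0616  0.0005] rz -40.2
(np.float64(-111.3), np.float64(-36.5), 0.018, -8) -> [-0.0627  0.0698  0.0005] rz -44.2
(np.float64(-108.4), np.float64(-44.8), 0.018, -4) -> [-0.0655  0.0781  0.0005] rz -48.2
(np.float64(-105.0), np.float64(-53.0), 0.018, 0) -> [-0.0679  0.0867  0.0005] rz -52.2
```

View pics/w5.png

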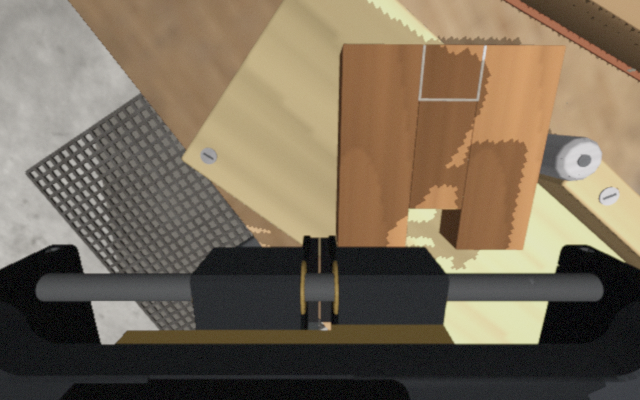

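The panel is square to the hand at (340–560, 45–248), about 38° turned, with the post at (580,158) on its right edge. I'll check where the finger sits relative to the panel's near end.

Add to h.py:
```python
def tl(c,pts,z=.036):
    s=bot.read_state()
    for p in pts: print(p,'tool mm',((s['tcp_rot'].T@(np.append(ray(c,p,z),z)-s['position']))[:2]*1e3).round(1))
```

Run:
```python
from h import *
c=wcap();q=[(342,46),(337,248),(560,48),(523,248),(408,208),(457,208)];tl(c,q);pc(c,q);tl(c,[(584,158)],.047);pc(c,[(584,158)],.047)
```

```text
(342, 46) tool mm [105.2   8.4]
(337, 248) tool mm [11.8  7.8]
(560, 48) tool mm [104.4 101.2]
(523, 248) tool mm [ 11.8 102.8]
(408, 208) tool mm [33.2 42.3]
(457, 208) tool mm [33.2 66.4]
(342, 46) [-14.9 115.6]
(337, 248) [-89.1  58.9]
(560, 48) [41.3 41.8]
(523, 248) [-31.  -16.2]
(408, 208) [-51.1  44.7]
(457, 208) [-36.3  25.7]
(584, 158) tool mm [ 59.2 113.3]
(584, 158) [12.9  4.5]
```

The finger has slid to just past the panel's end (at tool x = 11.8 mm), so I back off, shift 24 mm up the edge and continue the swivel around the post as now seen.

In the tool's units: 0.024 m / 0.75 = 0.032, 0.012 m / 0.75 = 0.016.

Request:
drive_effector:
  moves: [0, -0.0107, 0, 0, 0, 0, 0, 0.016, -0.0107, 0, 0, 0, 0, 0, 0.032, -0.0107, 0, 0, 0, 0, 0, 0.032, -0.0107, 0, 0, 0, 0, 0, 0.032, -0.0107, 0, 0, 0, 0, 0]

```text
time_s: 6.3
position: [0.419, 0.3557, 0.0185]
tcp_rot: [[0.558, 0.83, 0.001], [0.83, -0.558, 0.0], [0.001, 0.0, -1.0]]
force: [-0.3, -0.2, -0.7]
opening: 0.004
grasp_force: 0.0
```

Run:
```python
from h import *
rows(*arc((12.9,4.5),1,35,8,(38,42,46,50,54,58,62,66,70),.018,-180))
```

```text
t 6.3 jig [-88.9  79.7] z 0.0185 psi -52.1 F [-0.4 -0.1] -0.7 j [ 29.  43. 101.  -0.  36.  63.]
(np.float64(-85.7), np.float64(72.2), 0.018, -52) -> [-0.0021  0.0078  0.0005] rz -0.1
(np.float64(-90.1), np.float64(65.1), 0.018, -48) -> [-0.0099  0.0107  0.0005] rz -4.1
(np.float64(-94.1), np.float64(57.8), 0.018, -44) -> [-0.0176  0.014   0.0005] rz -8.1
(np.float64(-97.6), np.float64(50.2), 0.018, -40) -> [-0.025   0.0179  0.0005] rz -12.1
(np.float64(-100.5), np.float64(42.4), 0.018, -36) -> [-0.0321  0.0223  0.0005] rz -16.1
(np.float64(-102.9), np.float64(34.4), 0.018, -32) -> [-0.0389  0.0271  0.0005] rz -20.1
(np.float64(-104.7), np.float64(26.2), 0.018, -28) -> [-0.0453  0.0325  0.0005] rz -24.1
(np.float64(-105.9), np.float64(18.0), 0.018, -24) -> [-0.0513  0.0382  0.0005] rz -28.1
(np.float64(-106.5), np.float64(9.7), 0.018, -20) -> [-0.0569  0.0444  0.0005] rz -32.1
```

In the tool's units: -0.039 m / 0.75 = -0.052, -0.032 m / 0.75 = -0.0427, -20 degrees / 180 = -0.1111.

Request:
drive_effector:
  moves: [-0.0027, 0.008, 0, 0, 0, 0, 0, -0.0053, 0.012, 0, 0, 0, 0, 0, -0.0133, 0.0147, 0, 0, 0, -0.0222, 0, -0.0233, 0.0193, 0, 0, 0, -0.0444, 0, -0.0333, 0.0247, 0, 0, 0, -0.0667, 0, -0.0427, 0.0307, 0, 0, 0, -0.0889, 0, -0.052, 0.0367, 0, 0, 0, -0.1111, 0, -0.052, 0.0367, 0, 0, 0, -0.1111, 0]

```text
time_s: 7.1
position: [0.4192, 0.3058, 0.0185]
tcp_rot: [[0.243, 0.97, -0.001], [0.97, -0.243, -0.001], [-0.001, -0.001, -1.0]]
force: [0.4, -0.2, -0.1]
opening: 0.004
grasp_force: 0.0
```

Run:
```python
from h import *
rows();c=wcap();cv2.imwrite('pics/w6.png',c['color'][:,:,::-1])
h=cv2.cvtColor(c['color'],cv2.COLOR_RGB2HSV);m=cv2.inRange(h,(6,100,60),(16,255,255));m[245:]=0;m=cv2.morphologyEx(m,cv2.MORPH_OPEN,np.ones((7,7)))
k=max(cv2.findContours(m,0,2)[0],key=cv2.contourArea);a=cv2.approxPolyDP(k,6,True)[:,0];print(a.tolist())
```

```text
t 7.1 jig [-104.3   32.2] z 0.0185 psi -32.3 F [ 0.3 -0.3] -0.1 j [ 24.  42. 105.  -0.  33.  38.]
[[552, 89], [478, 90], [469, 143], [412, 143], [415, 90], [340, 91], [336, 243], [522, 244]]
```

View pics/w6.png

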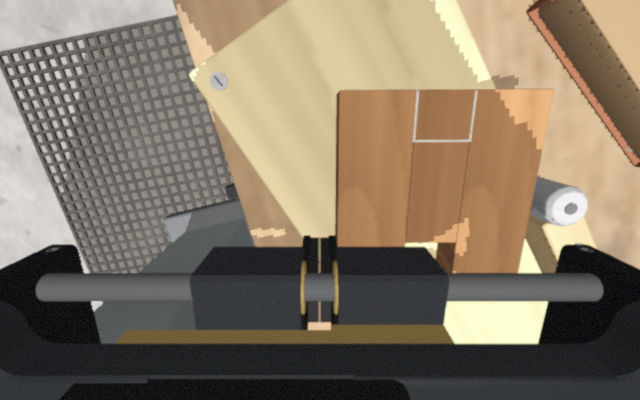

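The panel is now about 58° turned and flush on the finger. Its top corners are (338,90) and (553,90), its near end is at row ~270, and the post is at (570,208).

Run:
```python
from h import *
c=wcap();q=[(339,91),(552,90),(336,243),(522,246),(519,272)];tl(c,q);tl(c,[(570,208)],.047);pc(c,[(570,208)],.047)
tl(c,[(219,81)],.012);pc(c,[(219,81),(190,75)],.012)
rows(*arc((12.9,4.5),1,35,8,(62,66,70,74,78,82,86,90,92),.018,-180))
```

```text
(339, 91) tool mm [87.8  7.8]
(552, 90) tool mm [ 88.2 101.7]
(336, 243) tool mm [15.2  7.6]
(522, 246) tool mm [ 13.5 102.4]
(519, 272) tool mm [ -1.3 103.6]
(570, 208) tool mm [ 37.2 112.7]
(570, 208) [11.4  4.2]
(219, 81) tool mm [ 94.3 -52.1]
(219, 81) [-97.4 140.6]
(190, 75) [-108.1  150.7]
t 7.2 jig [-103.7   33. ] z 0.0185 psi -32.3 F [-0.8 -0.9] 0.6 j [ 24.  42. 105.   0.  33.  38.]
(np.float64(-104.7), np.float64(26.2), 0.018, -28) -> [-0.0063  0.0028  0.0005] rz -4.3
(np.float64(-105.9), np.float64(18.0), 0.018, -24) -> [-0.0139  0.0062  0.0005] rz -8.3
(np.float64(-106.5), np.float64(9.7), 0.018, -20) -> [-0.0212  0.0101  0.0005] rz -12.3
(np.float64(-106.6), np.float64(1.3), 0.018, -16) -> [-0.0284  0.0145  0.0005] rz -16.3
(np.float64(-106.1), np.float64(-7.0), 0.018, -12) -> [-0.0351  0.0194  0.0005] rz -20.3
(np.float64(-105.0), np.float64(-15.3), 0.018, -8) -> [-0.0415  0.0247  0.0005] rz -24.3
(np.float64(-103.3), np.float64(-23.5), 0.018, -4) -> [-0.0476  0.0306  0.0005] rz -28.3
(np.float64(-101.1), np.float64(-31.5), 0.018, 0) -> [-0.0531  0.0367  0.0005] rz -32.3
(np.float64(-99.8), np.float64(-35.5), 0.018, 2) -> [-0.0558  0.0399  0.0005] rz -34.3
```

In the tool's units: -0.0505 m / 0.75 = -0.0673, -0.0455 m / 0.75 = -0.0607, -32 degrees / 180 = -0.1778.

Request:
drive_effector:
  moves: [-0.008, 0.004, 0, 0, 0, -0.0222, 0, -0.018, 0.0087, 0, 0, 0, -0.0444, 0, -0.0273, 0.014, 0, 0, 0, -0.0667, 0, -0.0367, 0.02, 0, 0, 0, -0.0889, 0, -0.0453, 0.0267, 0, 0, 0, -0.1111, 0, -0.0533, 0.0333, 0, 0, 0, -0.1333, 0, -0.0607, 0.04, 0, 0, 0, -0.1556, 0, -0.0673, 0.0473, 0, 0, 0, -0.1778, 0, -0.0673, 0.0487, 0, 0, 0, -0.1778, 0, -0.0673, 0.0487, 0, 0, 0, -0.1778, 0]

```text
time_s: 8.2
position: [0.4392, 0.2483, 0.0183]
tcp_rot: [[-0.309, 0.951, -0.008], [0.951, 0.309, -0.003], [-0.0, -0.008, -1.0]]
force: [-4.7, -2.9, 4.0]
opening: 0.005
grasp_force: 2.7
```

Add to h.py:
```python
def wp2(c,r0=245):
    h=cv2.cvtColor(c['color'],cv2.COLOR_RGB2HSV);m=cv2.inRange(h,(6,100,60),(16,255,255));m[r0:]=0;m=cv2.morphologyEx(m,cv2.MORPH_OPEN,np.ones((7,7)))
    k=max(cv2.findContours(m,0,2)[0],key=cv2.contourArea);a=cv2.approxPolyDP(k,6,True)[:,0];tl(c,a.tolist());pc(c,a.tolist())
```

Run:
```python
from h import *
rows();c=wcap();cv2.imwrite('pics/w7.png',c['color'][:,:,::-1]);wp2(c)
```

```text
t 8.2 jig [-103.2  -28.6] z 0.0183 psi -0.2 F [-5.4 -1.3] 4.0 j [ 17.  41. 107.  -0.  32.  -1.]
[550, 88] tool mm [ 89.7 100.8]
[476, 89] tool mm [89.3 68.6]
[471, 137] tool mm [68.7 69.3]
[463, 143] tool mm [66. 66.]
[409, 142] tool mm [66.4 41.2]
[412, 91] tool mm [88.5 40.7]
[336, 93] tool mm [87.7  7.3]
[336, 244] tool mm [15.5  8.4]
[524, 244] tool mm [ 15.8 103.3]
[550, 88] [-2.  60.8]
[476, 89] [-34.2  60.5]
[471, 137] [-33.5  39.9]
[463, 143] [-36.8  37.2]
[409, 142] [-61.7  37.7]
[412, 91] [-62.1  59.8]
[336, 93] [-95.5  59.1]
[336, 244] [-94.6 -13.2]
[524, 244] [  0.3 -13.1]
```

The panel is at yaw 90°, with its -y edge on the fence and post (x ≈ -95.5 to 0, y ≈ -36 to 60). Next I move the pusher round behind it.

The rows are not in the units I measure in: shifts go in shares of 0.75 m and turns go in shares of 180 degrees. I convert before sending: 0.113 m / 0.75 = 0.1507, 0.07 m / 0.75 = 0.0933.

Request:
drive_effector:
  moves: [0, -0.0107, 0, 0, 0, 0, 0, 0, -0.0187, 0, 0, 0, 0, 0, 0.04, -0.0187, 0, 0, 0, 0, 0, 0.0933, -0.0187, 0, 0, 0, 0, 0, 0.1507, -0.0187, 0, 0, 0, 0, 0, 0.1507, -0.0187, 0, 0, 0, 0, 0, 0.1507, 0.0267, 0, 0, 0, 0, 0, 0.1507, 0.0733, 0, 0, 0, 0, 0, 0.1507, 0.0733, 0, 0, 0, 0, 0, 0.1507, 0.0733, 0, 0, 0, 0, 0]

```text
time_s: 9.25
position: [0.4607, 0.3733, 0.0184]
tcp_rot: [[-0.309, 0.951, 0.0], [0.951, 0.309, -0.0], [-0.0, -0.0, -1.0]]
force: [-0.2, -0.7, -0.2]
opening: 0.008
grasp_force: 0.0
```

Run:
```python
from h import *
c=bot.capture('top');cv2.imwrite('pics/t3.png',c['color'][:,:,::-1]);rows((-46,75,.018,0),(-42,-15,.018,0))
```

```text
t 9.3 jig [-45.3  83.4] z 0.0182 psi -0.2 F [-0.2  0.4] -0.5 j [28. 44. 95. -0. 41. 10.]
(-46, 75, 0.018, 0) -> [-0.0084 -0.0007  0.0002] rz -0.2
(-42, -15, 0.018, 0) -> [-0.0984  0.0037  0.0002] rz -0.2
```

In the tool's units: -0.07 m / 0.75 = -0.0933, -0.064 m / 0.75 = -0.0853.

Request:
drive_effector:
  moves: [-0.008, 0, 0, 0, 0, 0, 0, -0.016, 0, 0, 0, 0, 0, 0, -0.0213, 0, 0, 0, 0, 0, 0, -0.0293, 0.0013, 0, 0, 0, 0, 0, -0.0373, 0.0013, 0, 0, 0, 0, 0, -0.0453, 0.0013, 0, 0, 0, 0, 0, -0.0533, 0.0027, 0, 0, 0, 0, 0, -0.0613, 0.0027, 0, 0, 0, 0, 0, -0.0693, 0.004, 0, 0, 0, 0, 0, -0.0773, 0.004, 0, 0, 0, 0, 0, -0.0853, 0.004, 0, 0, 0, 0, 0, -0.0933, 0.0053, 0, 0, 0, 0, 0, -0.0933, 0.0053, 0, 0, 0, 0, 0]

```text
time_s: 10.6
position: [0.4867, 0.3078, 0.0186]
tcp_rot: [[-0.31, 0.951, 0.001], [0.951, 0.31, -0.0], [-0.001, 0.001, -1.0]]
force: [-0.3, -0.1, -0.1]
opening: 0.006
grasp_force: 0.0
```

Run:
```python
from h import *
rows()
c=wcap();cv2.imwrite('pics/w8.png',c['color'][:,:,::-1]);wp2(c,400)
```

```text
t 10.6 jig [-39.5  13. ] z 0.0186 psi -0.2 F [-0.4  0. ] -0.1 j [21. 44. 97. -0. 39.  3.]
[616, 100] tool mm [ 84.5 132. ]
[484, 125] tool mm [73.7 74.8]
[490, 230] tool mm [22.5 85.6]
[491, 132] tool mm [70.6 78.5]
[616, 100] [92.9 97.4]
[484, 125] [35.6 86.8]
[490, 230] [46.3 35.7]
[491, 132] [39.3 83.7]
```

In the tool's units: -0.034 m / 0.75 = -0.0453, -0.031 m / 0.75 = -0.0413.

Request:
drive_effector:
  moves: [-0.008, 0, 0, 0, 0, 0, 0, -0.016, 0, 0, 0, 0, 0, 0, -0.0227, 0.0013, 0, 0, 0, 0, 0, -0.0293, 0.0013, 0, 0, 0, 0, 0, -0.036, 0.0013, 0, 0, 0, 0, 0, -0.0413, 0.0013, 0, 0, 0, 0, 0, -0.0453, 0.0013, 0, 0, 0, 0, 0, -0.0453, 0.0013, 0, 0, 0, 0, 0]

```text
time_s: 11.45
position: [0.4974, 0.276, 0.0185]
tcp_rot: [[-0.31, 0.951, 0.0], [0.951, 0.31, -0.0], [-0.0, -0.0, -1.0]]
force: [-0.6, -0.8, -0.8]
opening: 0.005
grasp_force: 0.0
```

Run:
```python
from h import *
rows();c=bot.capture('scene');cv2.imwrite('pics/s3.png',c['color'][:,:,::-1])
c=bot.capture('top')
h=cv2.cvtColor(c['color'],cv2.COLOR_RGB2HSV)
ar,b=panel(c,(5,130,60),(14,255,255));print(ar);pc(c,b)
```

```text
t 11.45 jig [-39.3 -20.6] z 0.0185 psi -0.2 F [-0.8 -0.5] -0.8 j [18. 43. 98. -0. 38. -0.]Traceback (most recent call last):
  File "<stdin>", line 5, in <module>
  File "h.py", line 14, in panel
    k=max(cv2.findContours(m,0,2)[0],key=cv2.contourArea)
ValueError: max() iterable argument is empty
```

Continue gently until the force shows it is home.

In the tool's units: -0.009 m / 0.75 = -0.012, -0.008 m / 0.75 = -0.0107.

Request:
drive_effector:
  moves: [-0.0027, 0, 0, 0, 0, 0, 0, -0.0053, 0, 0, 0, 0, 0, 0, -0.008, 0, 0, 0, 0, 0, 0, -0.0107, 0, 0, 0, 0, 0, 0, -0.012, 0, 0, 0, 0, 0, 0, -0.012, 0, 0, 0, 0, 0, 0]

```text
time_s: 12.15
position: [0.4991, 0.2689, 0.0184]
tcp_rot: [[-0.309, 0.951, -0.001], [0.951, 0.309, 0.001], [0.002, -0.001, -1.0]]
force: [-2.2, 4.7, -0.4]
opening: 0.005
grasp_force: 2.8
```

Run:
```python
from h import *
rows();c=bot.capture('scene');cv2.imwrite('pics/s4.png',c['color'][:,:,::-1])
```

```text
t 12.15 jig [-40.  -27.8] z 0.0184 psi -0.2 F [-0.6  5.2] -0.4 j [17. 43. 98.  0. 38. -1.]
```

In the tool's units: -0.003 m / 0.75 = -0.004, -0.002 m / 0.75 = -0.0027.

Request:
drive_effector:
  moves: [-0.0027, 0, 0, 0, 0, 0, 0, -0.004, 0, 0, 0, 0, 0, 0, -0.004, 0, 0, 0, 0, 0, 0]

```text
time_s: 12.5
position: [0.4991, 0.2688, 0.0185]
tcp_rot: [[-0.307, 0.952, -0.002], [0.952, 0.307, 0.005], [0.006, -0.0, -1.0]]
force: [-5.3, 15.4, 1.1]
opening: 0.006
grasp_force: 8.0
```

Run:
```python
from h import *
rows()
```

```text
t 12.5 jig [-39.9 -28. ] z 0.0185 psi -0.3 F [-0.2 16.2] 1.1 j [17. 43. 99.  1. 38. -1.]
```

Request:
drive_effector:
  moves: [0.0133, 0, 0, 0, 0, 0, 0, 0.0267, 0, -0.0267, 0, 0, 0, 0, 0.0267, 0, -0.0933, 0, 0, 0, 0, 0.0267, -0.0533, -0.16, 0, 0, 0, 0, 0.0533, -0.12, -0.16, 0, 0, 0, 0, 0.08, -0.1867, -0.16, 0, 0, 0, 0, 0.1067, -0.2533, -0.16, 0, 0, 0, 0, 0.1067, -0.2533, -0.16, 0, 0, 0, 0, 0.1067, -0.2533, -0.16, 0, 0, 0, 0]

```text
time_s: 13.4
position: [0.2914, 0.2812, 0.1387]
tcp_rot: [[-0.313, 0.95, -0.003], [0.95, 0.313, -0.002], [-0.001, -0.004, -1.0]]
force: [0.5, -0.3, -0.5]
opening: 0.002
grasp_force: 0.0
```

Run:
```python
from h import *
rows();c=bot.capture('top');cv2.imwrite('pics/t5.png',c['color'][:,:,::-1]);ar,b=panel(c);print(ar,b.tolist());pc(c,b)
c=wcap();cv2.imwrite('pics/w9.png',c['color'][:,:,::-1]);
```

```text
t 13.4 jig [-233.4   48.8] z 0.1387 psi 0.0 F [ 0.3 -0.5] -0.5 j [ 28.  23. 117.  -0.  40.  10.]
1269.5 [[324.3000183105469, 193.89999389648438], [362.7000427246094, 181.10000610351562], [375.5000305175781, 219.5], [337.1000061035156, 232.29998779296875]]
[324.30002 193.9    ] [ -1.7 -40.4]
[362.70004 181.1    ] [  -1.  -136.6]
[375.50003 219.5    ] [ -96.6 -135.1]
[337.1     232.29999] [-96.8 -40.4]
```

The panel is home: the top camera gives x -1 to -97 and y -40 to -136, and it stopped hard at 16 N. I'll look at the lever.

View pics/w9.png

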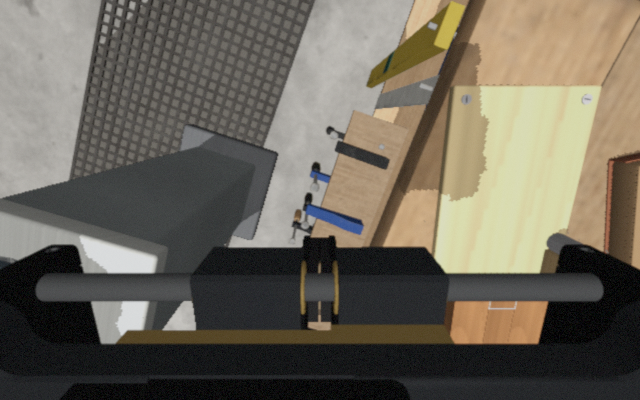

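Run:
```python
from h import *
c=bot.capture('top')
g=c['color'].max(2)[205:275,340:400]
print('\n'.join(''.join('#' if v<50 else '+' if v<90 else '.' for v in r) for r in g[10:62]))
```

```text
............................................................
............................................................
............................................................
............................................................
............................................................
............................................................
............................................................
............................................................
............................................................
............................................................
............................................................
............................................................
......................++++++................................
....................++#++...................................
...................++##+....................................
...................+##++....................................
..................+###+.....................................
..................+###+.....................................
..
[... 1371 characters left out ...]
+####++......................
...............................++####+......................
................................+#####+.....................
................................+#####++....................
................................+######++...................
................................+#######+...................
................................+#####+#+...................
................................+###+++#+...................
.................................+###++#++..................
.................................++###+++...................
..................................++++++......+++++.........
..............................................++++++........
```

This view shows only the empty board and the panel's pencil marks (503,303), not the lever, which is behind the hand. The dark mask in the top view puts the grip at (376,261), a lever angle of about 177° in the jig.

Add to h.py:
```python
def lev(als,d=21.5,z=.036,P=(-115.5,-101),r=70):
    for A in als:
        q=np.radians(A);v=np.array(P)+r*np.array([np.cos(q),np.sin(q)])+d*np.array([-np.sin(q),np.cos(q)]);yield (float(v[0].round(1)),float(v[1].round(1)),z,A-180)
```

Run:
```python
from h import *
rows(*lev([177],36,.139),*lev([177],36))
```

```text
t 13.55 jig [-226.8   48.6] z 0.1389 psi -0.2 F [0.5 0.2] 0.4 j [ 28.  23. 117.  -0.  40.  10.]
(-187.3, -133.3, 0.139, -3) -> [-1.818e-01  4.000e-02  1.000e-04] rz 2.8
(-187.3, -133.3, 0.036, -3) -> [-0.1818  0.0396  0.1031] rz 2.8
```

In the tool's units: -0.182 m / 0.75 = -0.2427, -0.18 m / 0.75 = -0.24, 3 degrees / 180 = 0.0167.

Request:
drive_effector:
  moves: [-0.06, 0.0133, 0, 0, 0, 0, 0, -0.12, 0.0267, 0, 0, 0, 0.0056, 0, -0.18, 0.04, 0, 0, 0, 0.0111, 0, -0.24, 0.0533, 0, 0, 0, 0.0167, 0, -0.2427, 0.0533, 0, 0, 0, 0.0167, 0, -0.2427, 0.0533, 0.04, 0, 0, 0.0167, 0, -0.2427, 0.0533, 0.0933, 0, 0, 0.0167, 0, -0.2427, 0.0533, 0.1373, 0, 0, 0.0167, 0, -0.2427, 0.0533, 0.1373, 0, 0, 0.0167, 0, -0.2427, 0.0533, 0.1373, 0, 0, 0.0167, 0]

```text
time_s: 14.55
position: [0.3903, 0.1216, 0.0352]
tcp_rot: [[-0.26, 0.966, -0.001], [0.966, 0.26, -0.0], [0.0, -0.001, -1.0]]
force: [0.3, 0.2, -0.4]
opening: 0.002
grasp_force: 0.0
```

Run:
```python
from h import *
rows(*lev([177,172,165,158,151,144,137,130]))
```

```text
t 14.55 jig [-189.3 -133.7] z 0.0352 psi -3.2 F [0.4 0.1] -0.4 j [  2.  37. 121.  -0.  22. -13.]
(-186.5, -118.8, 0.036, -3) -> [ 0.015   0.0019 -0.0008] rz -0.2
(-187.8, -112.5, 0.036, -8) -> [ 0.0212  0.0003 -0.0008] rz 4.8
(-188.7, -103.7, 0.036, -15) -> [ 0.03   -0.0011 -0.0008] rz 11.8
(-188.5, -94.7, 0.036, -22) -> [ 0.039  -0.0014 -0.0008] rz 18.8
(-187.1, -85.9, 0.036, -29) -> [ 0.0478 -0.0005 -0.0008] rz 25.8
(-184.8, -77.2, 0.036, -36) -> [ 0.0566  0.0013 -0.0008] rz 32.8
(-181.4, -69.0, 0.036, -43) -> [ 0.065   0.0043 -0.0008] rz 39.8
(-177.0, -61.2, 0.036, -50) -> [ 0.073   0.0082 -0.0008] rz 46.8
```

In the tool's units: 0.073 m / 0.75 = 0.0973, 0.065 m / 0.75 = 0.0867, 47 degrees / 180 = 0.2611.

Request:
drive_effector:
  moves: [0.0093, 0.0013, 0, 0, 0, 0, 0, 0.02, 0.0027, 0, 0, 0, 0, 0, 0.028, 0, 0, 0, 0, 0.0278, 0, 0.04, -0.0013, 0, 0, 0, 0.0667, 0, 0.052, -0.0013, 0, 0, 0, 0.1056, 0, 0.064, 0, 0, 0, 0, 0.1444, 0, 0.0753, 0.002, 0, 0, 0, 0.1833, 0, 0.0867, 0.006, 0, 0, 0, 0.2222, 0, 0.0973, 0.0107, 0, 0, 0, 0.2611, 0, 0.0973, 0.0107, 0, 0, 0, 0.2611, 0]

```text
time_s: 15.55
position: [0.3802, 0.1958, 0.0372]
tcp_rot: [[0.527, 0.85, 0.005], [0.85, -0.527, 0.001], [0.004, 0.004, -1.0]]
force: [-0.4, 0.8, 0.4]
opening: 0.006
grasp_force: 0.0
```

Run:
```python
from h import *
rows(*lev([125,120,115,110,105,100,95,90,85,82]))
c=bot.capture('top')
g=c['color'].max(2)[205:275,330:400]
print('\n'.join(''.join('#' if v<50 else '+' if v<90 else '.' for v in r) for r in g[0:70:2]))
```

```text
t 15.55 jig [-175.7  -60.1] z 0.0372 psi -50.0 F [-0.1  0.9] 0.4 j [ 12.  37. 119.   0.  24.  44.]
(-173.3, -56.0, 0.036, -55) -> [ 0.0044 -0.0016  0.0012] rz 5.0
(-169.1, -51.1, 0.036, -60) -> [ 0.0108 -0.0026  0.0012] rz 10.0
(-164.6, -46.6, 0.036, -65) -> [ 0.0171 -0.0032  0.0012] rz 15.0
(-159.6, -42.6, 0.036, -70) -> [ 0.0235 -0.003   0.0012] rz 20.0
(-154.4, -38.9, 0.036, -75) -> [ 0.0299 -0.0025  0.0012] rz 25.0
(-148.8, -35.8, 0.036, -80) -> [ 0.0362 -0.0013  0.0013] rz 30.0
(-143.0, -33.1, 0.036, -85) -> [0.0424 0.0004 0.0013] rz 35.0
(-137.0, -31.0, 0.036, -90) -> [0.0483 0.0026 0.0013] rz 40.0
(-130.8, -29.4, 0.036, -95) -> [0.0541 0.0054 0.0014] rz 45.0
(-127.0, -28.7, 0.036, -98) -> [0.0575 0.0073 0.0014] rz 48.0
......................................................................
......................................................................
........................................
[... 1602 characters left out ...]
++++++++++++++++++++++++++++++++++......++...................
...++++++++++++++++++++++++++++++++++++++++........+..................
...++++++++++++++++++++++++++++++++++++++.+.+.........................
...++++++++++++++++++++++++++++...+...+...............................
...++++++++++++++++++++++...+.........................................
....++++++++++++++++++................................................
....++++++++++++++++++................................................
....++++++++++++++++++................................................
.....+++++++++++++++++................................................
.....++++++++++++++++++...............................................
```

In the tool's units: 0.0485 m / 0.75 = 0.0647, 0.0425 m / 0.75 = 0.0567, 40 degrees / 180 = 0.2222.

Request:
drive_effector:
  moves: [0.006, -0.002, 0.0013, 0, 0, 0.0278, 0, 0.0147, -0.0033, 0.0013, 0, 0, 0.0556, 0, 0.0227, -0.004, 0.0013, 0, 0, 0.0833, 0, 0.0313, -0.004, 0.0013, 0, 0, 0.1111, 0, 0.04, -0.0033, 0.0013, 0, 0, 0.1389, 0, 0.048, -0.0013, 0.0013, 0, 0, 0.1667, 0, 0.0567, 0.0007, 0.0013, 0, 0, 0.1944, 0, 0.0647, 0.0033, 0.0013, 0, 0, 0.2222, 0, 0.0647, 0.0033, 0.0013, 0, 0, 0.2222, 0]

```text
time_s: 16.5
position: [0.4016, 0.233, 0.035]
tcp_rot: [[0.95, 0.312, -0.009], [0.312, -0.95, -0.003], [-0.009, -0.0, -1.0]]
force: [-5.3, -2.7, 3.5]
opening: 0.002
grasp_force: 2.8
```

Run:
```python
from h import *
rows(*lev([90,87,85,83,80,77]))
```

```text
t 16.5 jig [-143.7  -31.4] z 0.035 psi -90.1 F [-5.9 -0.9] 3.5 j [ 16.  38. 113.  -0.  30.  88.]
(-137.0, -31.0, 0.036, -90) -> [ 0.0067 -0.0004 -0.0011] rz -0.1
(-133.3, -30.0, 0.036, -93) -> [ 0.0104 -0.0014 -0.0011] rz 2.9
(-130.8, -29.4, 0.036, -95) -> [ 0.0129 -0.002  -0.0011] rz 4.9
(-128.3, -28.9, 0.036, -97) -> [ 0.0154 -0.0025 -0.0012] rz 6.9
(-124.5, -28.3, 0.036, -100) -> [ 0.0192 -0.0031 -0.0012] rz 9.9
(-120.7, -28.0, 0.036, -103) -> [ 0.023  -0.0034 -0.0012] rz 12.9
```

In the tool's units: 0.016 m / 0.75 = 0.0213, 0.012 m / 0.75 = 0.016, 5 degrees / 180 = 0.0278.

Request:
drive_effector:
  moves: [0.0053, 0, 0, 0, 0, 0.0111, 0, 0.0107, 0, 0, 0, 0, 0.0222, 0, 0.016, 0, 0, 0, 0, 0.0278, 0, 0.0213, 0, 0, 0, 0, 0.0278, 0, 0.0213, 0, 0, 0, 0, 0.0278, 0]

```text
time_s: 17.0
position: [0.4131, 0.2379, 0.0343]
tcp_rot: [[0.973, 0.228, -0.016], [0.228, -0.974, -0.003], [-0.017, -0.0, -1.0]]
force: [-10.0, 2.4, 3.0]
opening: 0.006
grasp_force: 4.3
```

Run:
```python
from h import *
rows()
```

```text
t 17.0 jig [-131.3  -30.4] z 0.0343 psi -95.0 F [-8.7  5.4] 3.0 j [ 16.  38. 111.   0.  32.  93.]
```

In the tool's units: 0.008 m / 0.75 = 0.0107, 0.006 m / 0.75 = 0.008.

Request:
drive_effector:
  moves: [0.004, 0, 0, 0, 0, 0, 0, 0.008, 0, 0, 0, 0, 0, 0, 0.0107, 0, 0, 0, 0, 0, 0, 0.0107, 0, 0, 0, 0, 0, 0]

```text
time_s: 17.4
position: [0.4134, 0.238, 0.034]
tcp_rot: [[0.973, 0.228, -0.031], [0.228, -0.974, -0.007], [-0.032, 0.0, -0.999]]
force: [-18.8, 0.4, 10.9]
opening: 0.006
grasp_force: 9.0
```

Run:
```python
from h import *
rows()
```

```text
t 17.4 jig [-131.   -30.4] z 0.034 psi -95.0 F [-17.8   6.2] 10.9 j [ 16.  39. 110.   0.  33.  93.]
```

It is at the stop: 85° is predicted at x = -130.8, it measures -131, and extra force gives no motion. I retreat and check.

In the tool's units: -0.19 m / 0.75 = -0.2533, -0.14 m / 0.75 = -0.1867.

Request:
drive_effector:
  moves: [-0.0133, 0, 0, 0, 0, 0, 0, -0.04, 0, 0, 0, 0, 0, 0, -0.0533, 0, -0.0133, 0, 0, 0, 0, -0.0533, 0, -0.0667, 0, 0, 0, 0, -0.0533, 0, -0.1333, 0, 0, 0, 0, -0.08, -0.0533, -0.1867, 0, 0, 0, 0, -0.08, -0.12, -0.1867, 0, 0, 0, 0, -0.08, -0.1867, -0.1867, 0, 0, 0, 0, -0.08, -0.2533, -0.1867, 0, 0, 0, 0, -0.08, -0.2533, -0.1867, 0, 0, 0, 0, -0.08, -0.2533, -0.1867, 0, 0, 0, 0]

```text
time_s: 18.5
position: [0.3272, 0.4134, 0.1754]
tcp_rot: [[0.973, 0.23, 0.001], [0.23, -0.973, 0.0], [0.001, -0.0, -1.0]]
force: [-0.3, -0.3, -2.1]
opening: 0.001
grasp_force: 0.0
```

Run:
```python
from h import *
rows();c=bot.capture('top');cv2.imwrite('pics/t9.png',c['color'][:,:,::-1]);ar,b=panel(c);print(ar);pc(c,b)
g=c['color'].max(2)[205:265,330:400]
print('\n'.join(''.join('#' if v<50 else '+' if v<90 else '.' for v in r) for r in g))
```

```text
t 18.5 jig [-158.   163.2] z 0.1754 psi -94.9 F [-0.4 -0.2] -2.1 j [ 39.  26.  99.  -0.  55. 116.]
1273.5
[324.30002 193.89998] [ -1.7 -40.4]
[362.69998 181.09999] [  -1.  -136.6]
[375.49997 219.49998] [ -96.6 -135.1]
[337.1     232.29997] [-96.8 -40.4]
......................................................................
......................................................................
......................................................................
......................................................................
......................................................................
......................................................................
......................................................................
......................................................................
......................................................................
...........................
[... 2893 characters left out ...]
.............................................................
......................................................................
......................................................................
......................................................................
......................................................................
......................................................................
......................................................................
......................................................................
......................................................................
......................................................................
```

Run:
```python
from h import *
c=bot.capture('top');d=J(ray(c,(337.5,238.5),.067))*1e3-[-117.5,-105];a=np.degrees(np.arctan2(d[1],d[0]));print(d,a)
if 79<a<91: print(bot.hand_in())
```

```text
[ 5.99598756 69.75856316] 85.08730597585145
the job is handed in; nothing more can be done
None
```

The panel is home on the key and against the side fence, the cam lever is at its stop (about 85° in the last top image) with the hand clear, the bottle and sanding block were never approached, and I handed the job in after about 19 s of robot time.

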